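# Tip the kiln props out of the blue caddy

### The job

Two flap-front caddies hang on pivot stands on the potter's bench: lift the blue one by its rear handle so that it tips forward just far enough, never past about 60 degrees, for its flap to swing open and all three white kiln props to slide out into the dish in front of it. Then lower it gently, without letting it drop, back level on its stand and let go. Leave the yellow caddy alone.

Things in the scene. Friction and masses are not known exactly. Their poses are not given: they have to be found in the camera images.
- blue_caddy (a joint): tip angle of the blue caddy about its pivot, rad: 0 = level on its stand (a stop), growing as its rear is lifted and its front goes down; it can turn to 1.5. A 400 g blue metal box 130 mm long, 106 wide, 66 high, with a clear top; it falls back level if let go. The props begin to slide at about 0.4 to 0.7 rad; at 0.9 rad all slide out within about 1 s.
- blue_pivot (a point): centre of the fixed axle on which the blue caddy tips, at the box's front lower edge, 90 mm above the table. x level in the pouring direction, y along the axle, z up. The front of the box is a light blue flap, hinged along its top edge, that hangs shut while the box is level and swings out by itself as it tips.
- blue_handle (a point): centre of the blue caddy's handle, a round wooden bar 10 mm thick, 100 mm long (88 mm free between side arms), 45 mm clear behind the box, 140 mm above the table when level. Axes turn with the caddy: x towards its front, y along the bar, z up when level; the pivot is at x +180, z -50 mm. The bar is fixed to the box and turns between gripping fingers as it tips.
- blue_dish: white open ceramic dish, 190 mm (x, the pouring direction) by 140 mm (y) by 35 mm high, walls 6 mm, 700 g, loose, standing under the front of the blue caddy and reaching out ahead of it; origin at the centre of its underside, z up
- blue_prop0: one of three white cylindrical kiln props in the blue caddy, 26 mm in diameter, 18 mm high, 20 g; origin at the centre of its underside
- blue_prop1: second white kiln prop, the same
- blue_prop2: third white kiln prop, the same
- yellow_caddy (a joint): tip angle of the other caddy, the same but painted yellow, with terracotta props and dish, to be left level: 0 = level, rad
Mind the look-alikes: they are no part of the job. Several things have the shape of the blue_dish; the one meant has the colours described above.

How it is judged:
By the outcome, as a careful person would: the job done as asked, in the order asked, and still so for the second after the job is handed in, with the robot touching nothing.
It also fails if it takes over 40 s, if anything falls off the work surface, if the arm or the gripper's body presses on something with over 40 N, if the wrist force passes 120 N, or if a joint passes its speed limit or range.

### The arm

A 7-joint arm with a two-finger parallel gripper is mounted at the origin on the work surface. World frame = base frame: x ahead of the robot, y to its left, z up, the work surface at z = 0. Lengths are in mm, angles in rad, forces in N, time in s.
With the tool pointing down it reaches from about 400 to 850 mm from the base axis. Payload 4.5 kg.
Tool frame: the origin (TCP) lies at the centre of the arm's flange, where the gripper is bolted on; the fingertips stand 173 mm ahead of it and the grasp point (between the pads) lies 155 mm ahead of it; z points along the fingers, y is the line along which they close (so a half turn about z gives the same grasp; the last joint's range is limited). The gripper opens to 85 mm and grips with 20 to 120 N. Pads are 22 mm wide; open, the fingers measure 114 mm over their backs; the gripper's body (76 mm by 85 mm) begins 54 mm behind the grasp point. The pads swing forward as they close: fully open they stand 13 mm farther back than shut.
Start: joints at [-1.251, 0.689, -0.195, 1.565, 0.157, 0.902, -0.215], TCP at [176.181, 599.665, 404.717] pointing down, gripper open.
Joint ranges: [-3.01, 3.01], [-0.46, 2.08], [-1.47, 1.51], [0.13, 2.56], [-1, 4.14], [0.04, 2.09], [-2.66, 2.66]. Speed limits (rad/s): [2.57, 2.57, 3.14, 3.14, 3.14, 3.14, 3.14].

### API

Orientations are given as a rotation vector (axis times angle).
In Python, from plant import arm gives the robot as it stands.
- The arm moves only by the tool jog_arm, never from a script. Its argument "moves" is a list of rows, each a list of 5 numbers: the closure, from -1 (fully open) to 1 (shut), then the shift along the tool's x, y, z as a fraction of full scale, then the turn about the tool's z as a fraction of full scale. In form: [[grip, dx, dy, dz, turn], ...]. A call has 1 to 10 rows; each row is the pose to reach, as a shift and turn from the pose commanded when the call began, along the tool's axes at that moment; what a row does not reach only later rows make up. Full scale, the value 1, is 80 mm for a shift and pi/4 rad for a turn. A row lasts 1/12 s, in which the tool goes at most 41.7 mm and 7.16 degrees, less where a joint would pass 70% of its speed; a pose out of reach is approached as far as the arm can. A call with a number of a shift or a turn outside -1 to 1 is refused whole. A call with a gripper value outside its range is refused whole. The fingers move at their own pace and stop on an object; the grip force is fixed at half the most. Time passes only in rows, so rows that repeat a pose let the fingers close. It gives the time, the measured TCP pose, the force, the opening and the grip force at its end, in the units of the state.
- arm.sense(): the state, without advancing time (a new reading comes with each control period).
- arm.read_camera(name): name is "scene" or "top" or "wrist"; returns a dict with "img" (400x640x3 uint8, blue, green, red), "K" (3x3 intrinsics, pixels), "rvec" (rotation vector, rad) and "tvec" (3), from world to camera coordinates, as OpenCV has them. Camera axes: x right, y down, z forward; pixel columns grow to the right and rows downward; lengths in mm; the calibration is good to about 2 mm. The wrist camera is an equidistant fisheye: a pixel r from the principal point sees the ray r / f radians off the axis. A picture is of the moment at which its call begins. There is no depth.
- arm.job_done(): hands the job in; it is judged then, once.
The state is a dict: "time_s": time; "joints": joint angles; "joint_vel": joint speeds; "effort": joint torques, N m; "ee_pos": TCP position; "orientation": TCP orientation; "wrist_force": force on the tool from outside, world axes, zero at the start; "moment": the same for the moment, N m; "width": opening from 0.0 (shut) to 1.0 (fully open); "grip_force": force on a finger pad.
Only numpy, scipy, OpenCV 4.12 (cv2) and the standard library are available. Lean on these libraries where they do the work, as an engineer would, in place of code of your own. Each camera call takes 0.05 s, during which the arm holds its last target. There are 200 camera calls.

## Working session

There is one attempt and no reset: what is moved stays moved. The work goes in short steps, Python scripts to look and compute and a tool call to move; the robot and the scene stay as the last step left them, time stands still between calls to the robot, and variables do not carry over. Pictures are saved under pics/ and viewed, at most 10 in all, crops included, and the job is handed in when it is done.

Besides the shell and the picture viewer there is one more tool, called after "Call:" in YAML: its name, and indented under it one key for each argument. jog_arm: Moves the arm, as the interface text tells. Shift numbers are shares of 80 mm and turn numbers shares of pi/4 rad, none past 1 either way. Its arguments: {"type":"object","properties":{"moves":{"type":"array"}},"required":["moves"]}

```bash
mkdir -p pics; ls; python3 - <<'E'
from plant import arm
import cv2
print(arm.sense())
for n in("scene","top"):
    c=arm.read_camera(n); cv2.imwrite(f"pics/{n}0.png",c["img"]); print(n,c["K"],c["rvec"],c["tvec"])
E
```

```text
pics
{'time_s': 0.0, 'joints': array([-1.25119133,  0.69001605, -0.19451162,  1.56637811,  0.15736176,
        0.90249687, -0.21507222]), 'joint_vel': array([ 0.00108455, -0.00140819, -0.00146991, -0.00085986,  0.00019968,
        0.00040347, -0.00040186]), 'effort': array([-2.65293675e-04, -5.39628410e+01, -1.26699742e+00, -1.58544713e+01,
        8.99181672e-03,  9.61970160e-03, -6.91175416e-06]), 'ee_pos': array([176.14597102, 599.3115646 , 403.85460208]), 'orientation': array([-4.47164899e-01, -3.10951746e+00,  2.98142844e-03]), 'wrist_force': array([-0.26681055, -0.33963923,  0.82714279]), 'moment': array([-0.02102581, -0.03989796,  0.02306765]), 'grip_force': 0.0, 'width': 0.9976023476193986}
scene [[401.34379123   0.         326.57951993]
 [  0.         401.34379123 205.33363421]
 [  0.           0.           1.        ]] [ 0.61336212  2.67366734 -1.08691714] [ 464.35332839  -81.57492394 1295.54245517]
top [[493.06998561   0.         312.70989695]
 [  0.         493.06998561 196.91686576]
 [  0.           0.           1.        ]] [ 2.01618047 -2.22212627  0.23388039] [  13.94150661  520.29503832 1255.67475809]
```

View pics/scene0.png

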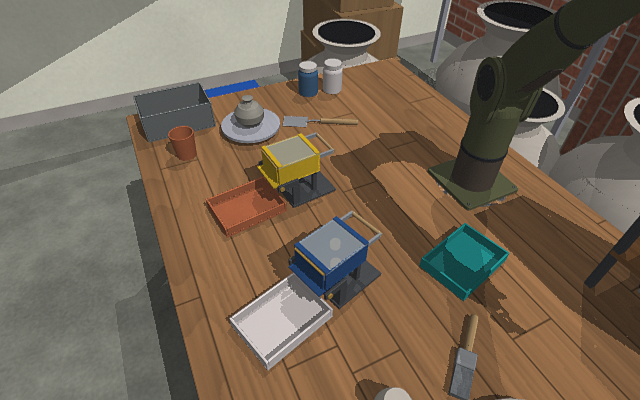

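View pics/top0.png

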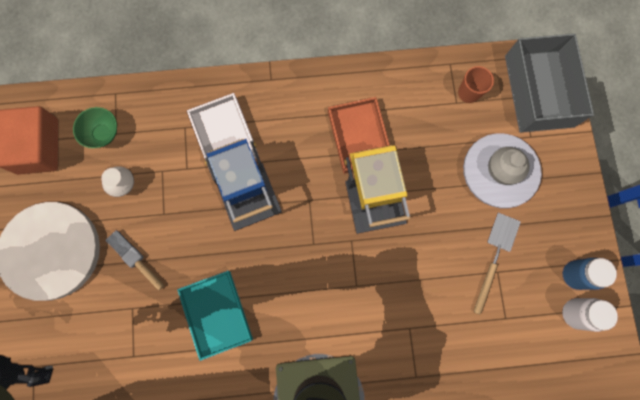

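Blue caddy: scene (330,255), top (236,170). Its handle is at scene (362,227), top (250,212). The white dish is at scene (280,320), top (222,125). The look-alikes are the yellow caddy at scene (290,158), top (380,178), the terracotta dish at top (360,130) and the teal dish at top (215,315). I choose the blue one and will check it in one close crop.

```bash
python3 - <<'E'
import cv2,numpy as np
a=cv2.imread("pics/scene0.png")[200:310,280:390]; b=cv2.imread("pics/top0.png")[130:240,190:300]
f=lambda i:cv2.resize(i,(400,400),interpolation=cv2.INTER_CUBIC)
cv2.imwrite("pics/crop.png",np.hstack([f(a),f(b)]))
E
```

```text
(no output)
```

View pics/crop.png

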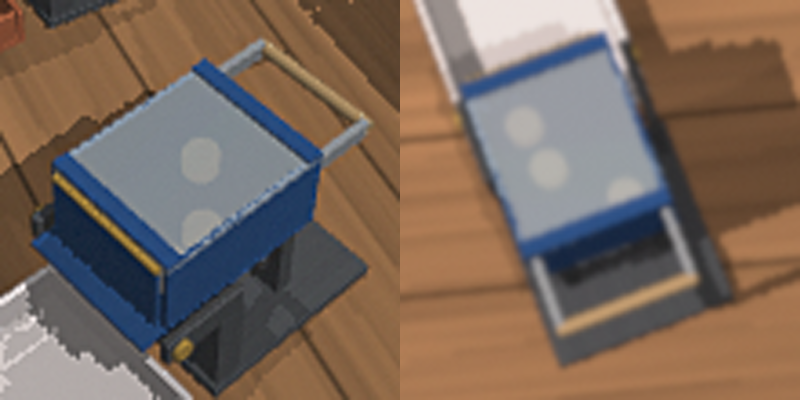

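The crop confirms the blue caddy: blue box, wooden bar and white dish. Bar ends are at scene (352.3,212.9) and (380.7,233.6), and at top (234,220.5) and (271,207.3). The box's top corners are visible too.

```bash
cat > h.py <<'E'
import numpy as np, cv2
from scipy.spatial.transform import Rotation as R
def onplane(c,uv,z):
    M=cv2.Rodrigues(np.float64(c["rvec"]))[0]; o=-M.T@c["tvec"]
    d=M.T@np.linalg.inv(c["K"])@[*uv,1]
    return o+d*(z-o[2])/d[2]
def proj(c,p): return cv2.projectPoints(np.float64(p).reshape(-1,3),c["rvec"],c["tvec"],c["K"],None)[0].reshape(-1,2)
E
python3 - <<'E'
from h import *; from plant import arm
s=arm.read_camera("scene");t=arm.read_camera("top"); np.set_printoptions(precision=1,suppress=True)
S=[onplane(s,p,143) for p in((352.3,212.9),(380.7,233.6))]
T=[onplane(t,p,143) for p in((271.1,207.3),(234,220.5))]
for n,X in(("s",S),("t",T)): print(n,X,np.mean(X,0),np.linalg.norm(X[1]-X[0]))
C=[onplane(t,p,156) for p in((207.3,155.3),(246.4,141),(233.9,198.8),(273.7,185))]
print(C); f=(C[0]+C[1])/2-(C[2]+C[3])/2; print("front dir",f,np.degrees(np.arctan2(f[1],f[0])))
for X in(S,T): d=X[1]-X[0]; print("bar",np.degrees(np.arctan2(d[1],d[0])))
q=arm.sense(); print(q["ee_pos"],R.from_rotvec(q["orientation"]).as_matrix())
E
```

```text
s [array([490.5,  79.9, 143. ]), array([462.5, 166.9, 143. ])] [476.5 123.4 143. ] 91.358516988579
t [array([484.7,  70.1, 143. ]), array([460.8, 162.9, 143. ])] [472.7 116.5 143. ] 95.79837271631351
[array([628.2, 216.2, 156. ]), array([656. , 117.1, 156. ]), array([511.9, 157.8, 156. ]), array([537. ,  58.5, 156. ])]
front dir [117.6  58.5   0. ] 26.450162229644338
bar 107.84477510067588
bar 104.46978791235948
[176.1 599.5 404.2] [[-1.   0.3 -0. ]
 [ 0.3  1.  -0. ]
 [-0.  -0.  -1. ]]
```

```bash
python3 - <<'E'
from h import *; from plant import arm
from scipy.optimize import least_squares
s=arm.read_camera("scene");t=arm.read_camera("top"); np.set_printoptions(precision=1,suppress=True)
k=400/110
sc=lambda L:np.array([(280+a/k,200+b/k) for a,b in L]); tp=lambda L:np.array([(190+(a-400)/k,130+b/k) for a,b in L])
# caddy frame rel pivot: x front,y left
top=[(0,53,156),(0,-53,156),(-130,53,156),(-130,-53,156),(-180,45,142),(-180,-45,142)]
US=sc([(57,163),(165,270),(205,62),(322,160),(263,45),(366,122)])
UT=tp([(463,92),(605,40),(523,250),(668,200),(560,329),(695,281)])
def W(p):
    c,q=np.cos(p[2]),np.sin(p[2]); return np.array([(p[0]+c*x-q*y,p[1]+q*x+c*y,z) for x,y,z in top])
def f(p,m): w=W(p); return np.r_[(proj(s,w)-US).ravel()*('s' in m),(proj(t,w)-UT).ravel()*('t' in m)]
for m in("s","t","st"):
    r=least_squares(f,[640,165,.3],args=(m,),x_scale=[100,100,1]); p=r.x
    print(m,p,"deg",np.degrees(p[2]),"handle",p[:2]-180*np.array([np.cos(p[2]),np.sin(p[2])])); print(f(p,m).reshape(-1,2).T)
E
```

```text
s [648.6 117.9  -0.2] deg -10.617220730340419 handle [471.7 151.1]
[[  9.  -31.3  25.3 -21.4  28.3 -13.3   0.    0.   -0.   -0.   -0.   -0. ]
 [ 15.5 -49.5  31.1 -29.5  32.6 -16.5  -0.    0.   -0.    0.   -0.    0. ]]
t [646.8 167.    0.3] deg 15.969243227635761 handle [473.7 117.5]
[[ 0.  -0.   0.  -0.   0.  -0.  -0.8  0.3  0.2  1.1  0.9 -1.7]
 [ 0.  -0.   0.  -0.   0.  -0.  -1.5 -2.1  2.9  1.1 -0.2 -0.3]]
st [649.1 155.2   0.2] deg 9.693119540089258 handle [471.7 124.9]
[[ 24.1 -32.7  30.6 -30.1  28.3 -24.3   3.3   5.6  -1.3   1.   -2.6  -4. ]
 [ 25.4 -35.7  25.7 -29.4  22.4 -21.6  -4.9  -1.3   1.1   3.7  -1.    2.7]]
```

The scene camera faces the robot, so left and right are swapped in its point list. Refitting.

```bash
python3 - <<'E'
from h import *; from plant import arm
from scipy.optimize import least_squares
s=arm.read_camera("scene");t=arm.read_camera("top"); np.set_printoptions(precision=2,suppress=True)
k=400/110
sc=lambda L:np.array([(280+a/k,200+b/k) for a,b in L]); tp=lambda L:np.array([(190+(a-400)/k,130+b/k) for a,b in L])
top=[(0,53,156),(0,-53,156),(-130,53,156),(-130,-53,156),(-180,45,142),(-180,-45,142)]
US=sc([(165,270),(57,163),(322,160),(205,62),(366,122),(263,45)])
UT=tp([(463,92),(605,40),(523,250),(668,200),(560,329),(695,281)])
def W(p):
    c,q=np.cos(p[2]),np.sin(p[2]); return np.array([(p[0]+c*x-q*y,p[1]+q*x+c*y,z) for x,y,z in top])
def f(p,m): w=W(p); return np.r_[(proj(s,w)-US).ravel()*('s' in m),(proj(t,w)-UT).ravel()*('t' in m)]
for m in("s","t","st"):
    r=least_squares(f,[640,165,.3],args=(m,),x_scale=[100,100,1]); p=r.x
    print(m,p,"deg",np.degrees(p[2]),"handle",p[:2]-180*np.array([np.cos(p[2]),np.sin(p[2])])); print(f(p,m).reshape(-1,2).T)
h=p[:2]-180*np.array([np.cos(p[2]),np.sin(p[2])])
q=arm.sense(); M=R.from_rotvec(q["orientation"])
print(q["time_s"],q["ee_pos"],"tool x yaw",np.degrees(np.arctan2(M.as_matrix()[1,0],M.as_matrix()[0,0])), "tool y yaw",np.degrees(np.arctan2(M.as_matrix()[1,1],M.as_matrix()[0,1])))
for z in(250,155+140): print("delta tool mm to above handle",z,M.inv().apply(np.r_[h,z]-q["ee_pos"]))
E
```

```text
s [648.1  172.17   0.28] deg 15.86289812359742 handle [474.96 122.97]
[[ 0.53 -1.66  0.21  0.16 -0.21  1.04 -0.   -0.   -0.   -0.   -0.   -0.  ]
 [ 0.49  0.13 -1.13 -0.21  0.17  0.33 -0.   -0.    0.    0.   -0.   -0.  ]]
t [646.8  167.02   0.28] deg 15.969243227635761 handle [473.74 117.5 ]
[[ 0.   -0.   -0.   -0.   -0.    0.   -0.82  0.29  0.18  1.15  0.9  -1.72]
 [-0.   -0.   -0.   -0.   -0.   -0.   -1.47 -2.09  2.88  1.08 -0.24 -0.31]]
st [647.16 169.29   0.28] deg 15.957766246732549 handle [474.1 119.8]
[[ 0.35 -1.81 -0.12 -0.13 -0.59  0.7  -1.74 -0.62 -0.77  0.2  -0.05 -2.66]
 [-0.73 -0.9  -2.24 -1.17 -0.9  -0.6  -1.53 -2.14  2.82  1.03 -0.3  -0.36]]
0.4 [176.19 599.62 404.61] tool x yaw 163.62652540884744 tool y yaw 73.62652522442798
delta tool mm to above handle 250 [-421.08 -376.36  154.67]
delta tool mm to above handle 295 [-421.08 -376.36  109.67]
```

Scene and top fits agree to about 5 mm. The handle is at (474,120,140) with yaw 16°, and the recovered bar length and box size match those given. I'm moving towards it at the present height, clear of everything.

Call:
jog_arm:
  moves:
    - [-1,-0.44,-0.39,0,0]
    - [-1,-0.88,-0.78,0,0]
    - [-1,-0.88,-0.78,0,0]

```text
time_s: 0.65
ee_pos: [230.6, 514.5, 404.2]
orientation: [0.457, 3.104, -0.01]
wrist_force: [1.2, -0.3, -0.1]
width: 1.002
grip_force: 0.0
```

Call:
jog_arm:
  moves:
    - [-1,-0.44,-0.39,0,0]
    - [-1,-0.88,-0.78,0,0]
    - [-1,-0.88,-0.78,0,0]

```text
time_s: 0.9
ee_pos: [280.2, 434.2, 404.5]
orientation: [0.459, 3.104, -0.01]
wrist_force: [0.4, -0.6, -0.0]
width: 1.005
grip_force: 0.0
```

Call:
jog_arm:
  moves:
    - [-1,-0.44,-0.39,0,0]
    - [-1,-0.88,-0.78,0,0]
    - [-1,-0.88,-0.78,0,0]

```text
time_s: 1.15
ee_pos: [329.7, 354.5, 404.5]
orientation: [0.461, 3.105, -0.009]
wrist_force: [-0.4, -0.6, 0.0]
width: 0.999
grip_force: 0.0
```

Call:
jog_arm:
  moves:
    - [-1,-0.44,-0.39,0,0.1]
    - [-1,-0.88,-0.78,0,0.3]
    - [-1,-0.88,-0.78,0,0.5]
    - [-1,-0.88,-0.78,0,0.7]
    - [-1,-0.88,-0.78,0,0.7]

```text
time_s: 1.57
ee_pos: [377.0, 279.5, 404.9]
orientation: [1.289, 2.864, 0.0]
wrist_force: [-0.2, 0.3, -0.6]
width: 0.998
grip_force: 0.0
```

```bash
cat >> h.py <<'E'
def delta(arm,target,yaw_y=15.96):
    q=arm.sense(); M=R.from_rotvec(q["orientation"]); m=M.as_matrix()
    y=np.degrees(np.arctan2(m[1,1],m[0,1])); t=(y-yaw_y+90)%180-90
    print("t",q["time_s"],"pos",q["ee_pos"].round(1),"units",(M.inv().apply(np.array(target)-q["ee_pos"])/80).round(3),"turn",round(t/45,3),"w",q["width"],q["wrist_force"].round(1),"tilt",m[:,2].round(3),"j",q["joints"].round(2))
E
python3 -c "
from h import *; from plant import arm
delta(arm,(474.1,119.8,375))"
```

```text
t 1.5667 pos [377.  279.5 404.9] units [-2.298 -0.415  0.375] turn 0.569 w 0.9984003686253607 [-0.2  0.3 -0.6] tilt [ 0.001 -0.    -1.   ] j [-0.69  0.49 -0.08  2.02  0.06  0.63 -0.08]
```

Call:
jog_arm:
  moves:
    - [-0.5,-0.45,-0.1,0,0]
    - [0,-0.9,-0.15,0.1,0]
    - [0,-0.9,-0.15,0.1,0]

```text
time_s: 1.82
ee_pos: [418.8, 213.1, 396.1]
orientation: [1.289, 2.861, -0.007]
wrist_force: [0.4, -0.5, 0.3]
width: 0.604
grip_force: 0.0
```

Call:
jog_arm:
  moves:
    - [0,-0.45,-0.1,0,0.12]
    - [0,-0.9,-0.15,0,0.26]
    - [0,-0.9,-0.15,0,0.42]
    - [0,-0.9,-0.15,0,0.57]
    - [0,-0.9,-0.15,0,0.57]
    - [0,-0.9,-0.15,0,0.57]

```text
time_s: 2.32
ee_pos: [454.7, 158.2, 396.7]
orientation: [1.876, 2.52, -0.0]
wrist_force: [0.4, 0.4, -0.7]
width: 0.497
grip_force: 0.0
```

```bash
python3 -c "
from h import *; from plant import arm
delta(arm,(474.1,119.8,375))"
```

```text
t 2.3167 pos [454.7 158.2 396.7] units [-0.529  0.094  0.271] turn 0.016 w 0.4972065073949456 [ 0.4  0.4 -0.7] tilt [-0. -0. -1.] j [-0.45  0.52  0.04  2.   -0.03  0.62 -0.11]
```

Next I centre over the bar at fingertip height of about 202 mm, then check from the wrist camera.

Call:
jog_arm:
  moves:
    - [0,-0.3,0.05,0.15,0.016]
    - [0,-0.53,0.094,0.27,0.016]
    - [0,-0.53,0.094,0.27,0.016]
    - [0,-0.53,0.094,0.27,0.016]

```text
time_s: 2.65
ee_pos: [474.0, 119.0, 374.7]
orientation: [-1.894, -2.505, 0.001]
wrist_force: [-0.7, 0.8, -0.8]
width: 0.5
grip_force: 0.0
```

```bash
python3 - <<'E'
from h import *; from plant import arm
delta(arm,(474.1,119.8,295))
c=arm.read_camera("wrist"); print(c["K"],c["rvec"],c["tvec"]); I=c["img"].copy()
def pf(p):
    M=cv2.Rodrigues(np.float64(c["rvec"]))[0]; v=M@np.array(p)+c["tvec"]; r=np.hypot(v[0],v[1]); th=np.arctan2(r,v[2])
    return c["K"][:2,2]+c["K"][0,0]*th*v[:2]/r
yaw=np.radians(15.96);u=np.array([-np.sin(yaw),np.cos(yaw)]);h=np.array([474.1,119.8])
for k in(-44,0,44):
    p=pf([*(h+k*u),145]); print(p); cv2.circle(I,tuple(int(a) for a in p),3,(0,0,255),-1)
cv2.imwrite("pics/w1.png",I)
E
```

```text
t 2.65 pos [474.  119.  374.7] units [0.009 0.005 0.997] turn -0.003 w 0.5003708322679399 [-0.7  0.8 -0.8] tilt [-0.001 -0.    -1.   ] j [-0.36  0.56  0.03  2.01 -0.03  0.57 -0.04]
[[309.70691629   0.         317.48282044]
 [  0.         309.70691629 198.22265266]
 [  0.           0.           1.        ]] [-2.79065536 -0.38584588 -0.06069119] [-487.08501794  -47.08505183  349.05518157]
[319.64383996 269.7710044 ]
[319.56546742 215.80821353]
[319.42226213 153.14129769]
```

View pics/w1.png

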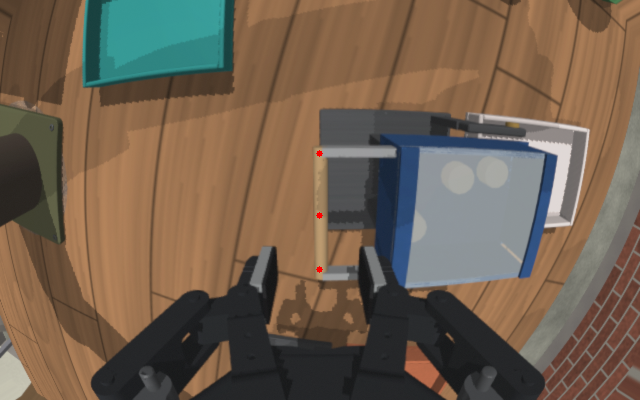

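The wrist picture shows the bar running straight through the predicted points (319,153), (319,216) and (319,270), within about 1 mm. Both fingers straddle it, and the box wall at column 380 leaves room. Descending and gripping.

Call:
jog_arm:
  moves:
    - [0,0,0,0.3,0]
    - [0,0,0,0.6,0]
    - [0,0,0,0.85,0]
    - [0,0,0,1,0]
    - [0,0,0,1,0]
    - [0,0,0,1,0]

```text
time_s: 3.2
ee_pos: [473.7, 120.6, 295.2]
orientation: [-1.892, -2.507, -0.0]
wrist_force: [-0.0, -0.3, 0.7]
width: 0.497
grip_force: 0.0
```

Call:
jog_arm:
  moves:
    - [0.3,0,0,0,0]
    - [0.5,0,0,0,0]
    - [0.6,0,0,0,0]
    - [0.7,0,0,0,0]
    - [1,0,0,0,0]
    - [1,0,0,0,0]
    - [1,0,0,0,0]
    - [1,0,0,0,0]

```text
time_s: 3.87
ee_pos: [475.1, 119.7, 295.9]
orientation: [1.894, 2.504, 0.005]
wrist_force: [1.7, 0.9, 5.8]
width: 0.088
grip_force: 58.7
```

```bash
python3 - <<'E'
from h import *; from plant import arm
delta(arm,(474.1,119.8,295))
# arc in caddy axes (forward, up) from the start, mm and tool units
for th in np.arange(0,1.01,.1):
    a=np.arctan2(50,180)+th; r=np.hypot(50,180); print(round(th,1),"fwd",round((180-r*np.cos(a))/80,3),"up",round((r*np.sin(a)-50)/80,3))
E
```

```text
t 3.8667 pos [475.1 119.7 295.9] units [ 0.004 -0.011  0.011] turn -0.004 w 0.08825135724927698 [1.7 0.9 5.8] tilt [ 0.004  0.001 -1.   ] j [-0.35  0.7   0.02  2.07 -0.03  0.36 -0.04]
0.0 fwd -0.0 up 0.0
0.1 fwd 0.074 up 0.222
0.2 fwd 0.169 up 0.435
0.3 fwd 0.285 up 0.637
0.4 fwd 0.421 up 0.827
0.5 fwd 0.575 up 1.002
0.6 fwd 0.746 up 1.161
0.7 fwd 0.932 up 1.303
0.8 fwd 1.131 up 1.424
0.9 fwd 1.341 up 1.526
1.0 fwd 1.56 up 1.606
```

Gripped: opening about 8 mm, 59 N. Tool +y is the caddy's forward and -z is up. Raising along the arc to 0.4 rad.

Call:
jog_arm:
  moves:
    - [1,0,0.015,-0.05,0]
    - [1,0,0.035,-0.112,0]
    - [1,0,0.074,-0.222,0]
    - [1,0,0.12,-0.329,0]
    - [1,0,0.169,-0.435,0]
    - [1,0,0.225,-0.537,0]
    - [1,0,0.285,-0.637,0]
    - [1,0,0.351,-0.733,0]
    - [1,0,0.421,-0.827,0]
    - [1,0,0.421,-0.827,0]

```text
time_s: 4.7
ee_pos: [506.6, 128.9, 361.9]
orientation: [-1.895, -2.505, -0.0]
wrist_force: [0.4, 2.0, -4.6]
width: 0.091
grip_force: 58.6
```

```bash
python3 - <<'E'
from h import *; from plant import arm
delta(arm,(474.1,119.8,295))
a=arm.read_camera("scene")["img"][180:380,210:410]; b=arm.read_camera("top")["img"][80:240,180:340]
f=lambda i:cv2.resize(i,(400,400),interpolation=cv2.INTER_CUBIC)
cv2.imwrite("pics/c1.png",np.hstack([f(a),f(b)]))
E
```

```text
t 4.7 pos [506.6 128.9 361.9] units [ 0.    -0.421  0.836] turn -0.004 w 0.09088740527012107 [ 0.4  2.  -4.6] tilt [-0.  0. -1.] j [-0.35  0.62  0.03  1.93 -0.03  0.6  -0.03]
```

View pics/c1.png

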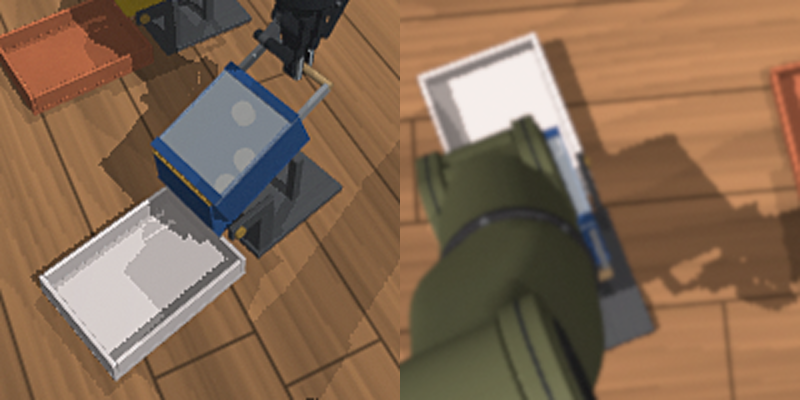

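Tipped about 0.4 rad. The bar is held and the three props are still inside, at crop (243,112), (243,160) and (225,183). The dish lies ready. Tipping on gently to 0.75 rad.

Call:
jog_arm:
  moves:
    - [1,0,0.075,-0.089,0]
    - [1,0,0.154,-0.175,0]
    - [1,0,0.238,-0.256,0]
    - [1,0,0.325,-0.334,0]
    - [1,0,0.416,-0.408,0]
    - [1,0,0.511,-0.476,0]
    - [1,0,0.609,-0.539,0]
    - [1,0,0.609,-0.539,0]
    - [1,0,0.609,-0.539,0]
    - [1,0,0.609,-0.539,0]

```text
time_s: 5.63
ee_pos: [549.9, 141.5, 403.9]
orientation: [-1.891, -2.5, 0.012]
wrist_force: [-8.6, 0.1, 8.8]
width: 0.089
grip_force: 59.0
```

Call:
jog_arm:
  moves:
    - [1,0,0,0,0]
    - [1,0,0,0,0]
    - [1,0,0,0,0]
    - [1,0,0,0,0]
    - [1,0,0,0,0]
    - [1,0,0,0,0]
    - [1,0,0,0,0]
    - [1,0,0,0,0]

```text
time_s: 6.3
ee_pos: [549.8, 141.5, 403.9]
orientation: [-1.891, -2.499, 0.012]
wrist_force: [-8.5, -0.3, 9.2]
width: 0.092
grip_force: 59.0
```

```bash
python3 - <<'E'
from h import *; from plant import arm
delta(arm,(474.1,119.8,295))
a=arm.read_camera("scene")["img"][180:380,210:410]
cv2.imwrite("pics/c2.png",cv2.resize(a,(600,600),interpolation=cv2.INTER_CUBIC))
E
```

```text
t 6.3 pos [549.8 141.5 403.9] units [-0.005 -0.97   1.371] turn -0.004 w 0.0922737300908487 [-8.5 -0.3  9.2] tilt [-0.01  -0.002 -1.   ] j [-0.35  0.61  0.03  1.75 -0.03  0.79 -0.03]
```

View pics/c2.png

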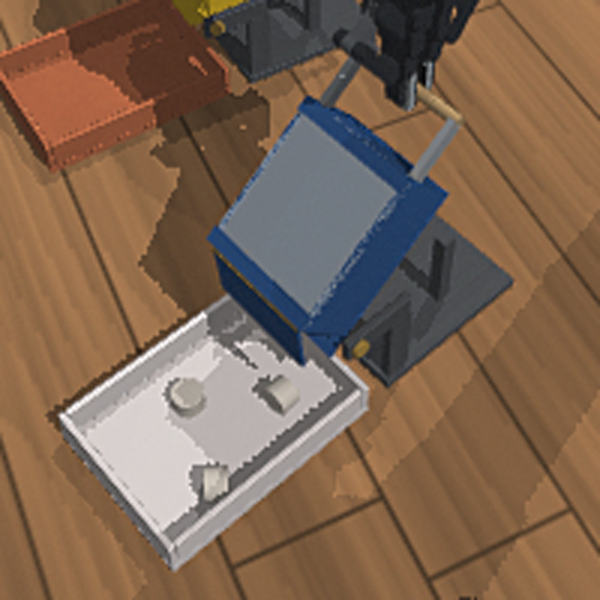

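All three props lie in the dish, at crop (186,397), (280,393) and (212,482), and the caddy is empty at about 0.75 rad. Lowering along the same arc.

Call:
jog_arm:
  moves:
    - [1,0,-0.05,0.033,0]
    - [1,0,-0.098,0.063,0]
    - [1,0,-0.193,0.131,0]
    - [1,0,-0.284,0.205,0]
    - [1,0,-0.371,0.283,0]
    - [1,0,-0.455,0.364,0]
    - [1,0,-0.534,0.45,0]
    - [1,0,-0.609,0.539,0]

```text
time_s: 7.02
ee_pos: [505.1, 128.4, 360.8]
orientation: [-1.895, -2.504, 0.002]
wrist_force: [0.2, 2.1, -1.7]
width: 0.088
grip_force: 58.5
```

Call:
jog_arm:
  moves:
    - [1,0,-0.07,0.094,0]
    - [1,0,-0.136,0.19,0]
    - [1,0,-0.196,0.29,0]
    - [1,0,-0.252,0.392,0]
    - [1,0,-0.301,0.498,0]
    - [1,0,-0.33,0.56,0]
    - [1,0,-0.347,0.605,0]
    - [1,0,-0.366,0.66,0]
    - [1,0,-0.386,0.715,0]
    - [1,0,-0.395,0.742,0]

```text
time_s: 7.85
ee_pos: [476.0, 120.0, 301.5]
orientation: [1.896, 2.505, 0.0]
wrist_force: [0.9, 2.1, -0.4]
width: 0.091
grip_force: 58.7
```

Call:
jog_arm:
  moves:
    - [1,0,-0.008,0.025,0]
    - [1,0,-0.014,0.045,0]
    - [1,0,-0.02,0.065,0]
    - [1,0,-0.026,0.085,0]
    - [1,0,-0.026,0.085,0]
    - [1,0,-0.026,0.085,0]

```text
time_s: 8.35
ee_pos: [474.7, 119.6, 299.5]
orientation: [1.895, 2.502, 0.008]
wrist_force: [-5.7, 0.7, 44.3]
width: 0.089
grip_force: 64.4
```

```bash
python3 - <<'E'
from h import *; from plant import arm
delta(arm,(474.1,119.8,295)); s=arm.sense(); print(s["grip_force"])
a=arm.read_camera("scene")["img"][180:380,210:410]
cv2.imwrite("pics/c3.png",cv2.resize(a,(600,600),interpolation=cv2.INTER_CUBIC))
E
```

```text
t 8.35 pos [474.7 119.6 299.5] units [ 0.005 -0.007  0.056] turn -0.005 w 0.08868995712933928 [-5.7  0.7 44.3] tilt [ 0.006  0.002 -1.   ] j [-0.35  0.69  0.02  2.07 -0.03  0.37 -0.04]
64.36882853507996
```

View pics/c3.png

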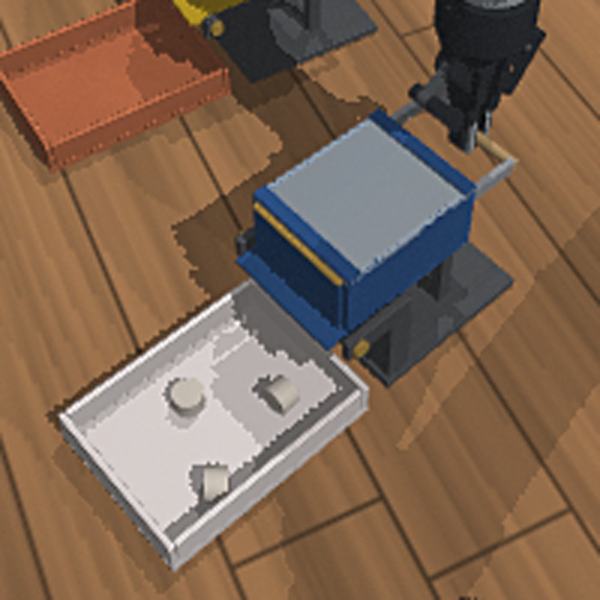

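The caddy is level on its stop. The bar had slid a few mm in the pads, so the arm presses down with 44 N. I'll ease that off before opening.

Call:
jog_arm:
  moves:
    - [1,0,0,-0.02,0]
    - [1,0,0,-0.04,0]
    - [1,0,0,-0.04,0]
    - [1,0,0,-0.04,0]

```text
time_s: 8.73
ee_pos: [475.0, 119.7, 299.8]
orientation: [1.895, 2.503, 0.005]
wrist_force: [0.8, 1.2, 16.3]
width: 0.085
grip_force: 61.3
```

Call:
jog_arm:
  moves:
    - [1,0,0,-0.01,0]
    - [1,0,0,-0.018,0]
    - [1,0,0,-0.018,0]
    - [1,0,0,-0.018,0]

```text
time_s: 9.07
ee_pos: [475.1, 119.7, 300.0]
orientation: [1.895, 2.503, 0.004]
wrist_force: [5.6, 2.3, 2.6]
width: 0.092
grip_force: 59.9
```

Call:
jog_arm:
  moves:
    - [0.7,0,0,0,0]
    - [0.5,0,0,0,0]
    - [0.3,0,0,0,0]
    - [0.1,0,0,0,0]
    - [0,0,0,0,0]
    - [0,0,0,0,0]
    - [0,0,0,0,0]

```text
time_s: 9.65
ee_pos: [473.8, 119.2, 299.6]
orientation: [-1.896, -2.504, 0.001]
wrist_force: [0.4, -0.1, -0.2]
width: 0.505
grip_force: 0.0
```

Released. Rising straight up and well clear.

Call:
jog_arm:
  moves:
    - [0,0,0,-0.15,0]
    - [0,0,0,-0.4,0]
    - [0,0,0,-0.7,0]
    - [0,0,0,-1,0]
    - [0,0,0,-1,0]

```text
time_s: 10.07
ee_pos: [475.1, 119.5, 383.3]
orientation: [1.894, 2.501, 0.009]
wrist_force: [0.3, -0.0, 0.7]
width: 0.498
grip_force: 0.0
```

Call:
jog_arm:
  moves:
    - [0,0,0,-0.4,0]
    - [0,0,0,-0.6,0]
    - [0,0,0,-0.6,0]
    - [0,0,0,-0.6,0]
    - [0,0,0,-0.6,0]
    - [0,0,0,-0.6,0]

```text
time_s: 10.57
ee_pos: [473.5, 119.3, 426.5]
orientation: [-1.895, -2.504, 0.004]
wrist_force: [0.5, 0.8, 0.2]
width: 0.503
grip_force: 0.0
```

```bash
python3 - <<'E'
from h import *; from plant import arm
delta(arm,(474.1,119.8,295))
a=arm.read_camera("scene")["img"][100:380,190:470]
cv2.imwrite("pics/c4.png",cv2.resize(a,(600,600),interpolation=cv2.INTER_CUBIC))
E
```

```text
t 10.5667 pos [473.5 119.3 426.5] units [0.004 0.013 1.643] turn -0.004 w 0.503062659605654 [0.5 0.8 0.2] tilt [-0.003 -0.001 -1.   ] j [-0.37  0.48  0.04  1.95 -0.03  0.72 -0.04]
```

View pics/c4.png

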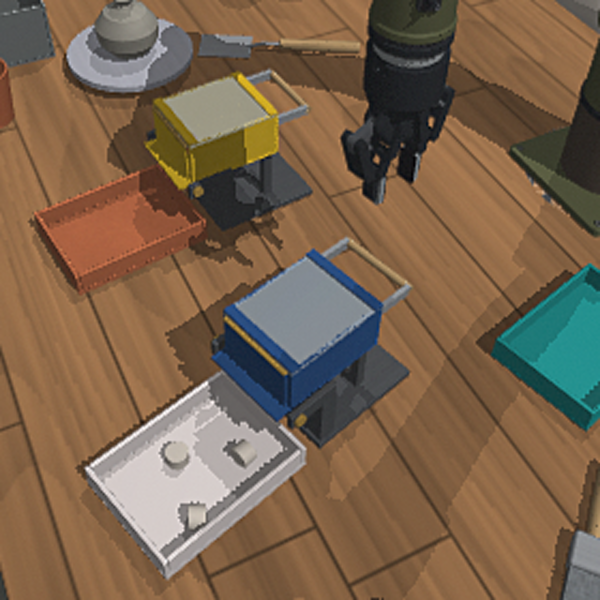

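The blue caddy is level, the three props are in the white dish at crop (175,455), (243,452) and (196,516), the yellow caddy is untouched and the gripper is clear. Handing in.

```bash
python3 -c "
from plant import arm
print(arm.job_done())"
```

```text
the job is handed in; nothing more can be done
None
```

The job is handed in at about 10.6 s of the 40 s allowed: all three props slid into the white dish at about 0.75 rad (43°), the blue caddy is back level on its stand and released, and the yellow caddy was not touched; the hand-in gave no verdict, and the arm briefly pressed the caddy's handle onto its stop with about 44 N at the wrist through the fingers before I eased it off.

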